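# Hold a slide carrier in the corner of a flatbed imager

### The arm

A 7-joint arm with a two-finger parallel gripper is mounted at the origin on the work surface. World frame = base frame: x ahead of the robot, y to its left, z up, the work surface at z = 0. Lengths are in m, angles in rad, forces in N, time in s.
With the tool pointing down it reaches from about 0.425 to 0.95 m from the base axis. Payload 4.7 kg.
Tool frame: the origin (TCP) lies midway between the tips of the shut fingers; the grasp point (between the pads) lies 19 mm behind it; y points along the fingers, x is the direction in which the jaws open and shut, and the axes are right-handed (so a half turn about y gives the same grasp; the last joint's range is limited). The gripper opens to 87 mm and grips with 3 to 60 N. Pads are 19 mm wide; open, the fingers measure 117 mm over their backs; the gripper's body (75 mm by 190 mm) begins 51 mm behind the grasp point.
Start: joints at [-1.318, 0.469, -0.049, 1.532, 0.024, 1.141, -0.082], TCP at [0.188, 0.648, 0.223] pointing down, gripper open.
Joint ranges: [-2.59, 2.59], [-0.33, 1.99], [-1.39, 1.29], [0.1, 2.45], [-1.04, 4.18], [0.21, 1.99], [-2.66, 2.66]. Speed limits (rad/s): [2.57, 2.57, 3.14, 3.14, 3.14, 3.14, 3.14].

### API

Orientations are given as a unit quaternion [w, x, y, z].
In Python, from station import * gives the robot as it stands.
- The arm moves only by the tool servo_tool, never from a script. Its argument "steps" is one flat list of numbers, 7 for each row, row after row: the turn, a rotation vector about the world's x, y, z in degrees, then the shift along the world's x, y, z in cm, then the closure in counts, from 0 (fully open) to 255 (shut). In form: [rx, ry, rz, x, y, z, gripper, rx, ry, rz, x, y, z, gripper, ...]. A call has 1 to 12 rows; each row is the pose to reach, as a shift and turn from the pose commanded when the call began; what a row does not reach only later rows make up. A row lasts 1/8 s, in which the tool goes at most 62.5 mm and 10.7 degrees, less where a joint would pass 70% of its speed; a pose out of reach is approached as far as the arm can. A call with a gripper value outside its range is refused whole. The fingers move at their own pace and stop on an object; the grip force is fixed at half the most. Time passes only in rows, so rows that repeat a pose let the fingers close. It gives the time, the measured TCP pose, the force and the opening at its end, in the units of the state.
- observe(): the state, without advancing time (a new reading comes with each control period).
- get_image(name): name is "scene" or "top" or "wrist"; returns a dict with "frame" (400x640x3 uint8, blue, green, red), "range_z" (400x640 float32, m along the optical axis (not along the pixel's ray), 0 where there is no reading), "intrinsics" (3x3 intrinsics, pixels), "view" (4x4, takes a point from world to camera coordinates). Camera axes: x right, y up, looking along -z (the intrinsics and any distortion apply to the point x, -y, -z); pixel columns grow to the right and rows downward; lengths in m; the calibration is good to about 2 mm. A picture is of the moment at which its call begins.
- hand_in(): hands the job in, once; it reports no verdict.
The state is a dict: "clock": time; "joint_positions": joint angles; "joint_velocities": joint speeds; "joint_torque": joint torques, N m; "ee_pos": TCP position; "tool_rot": TCP orientation; "contact_force": force on the tool from outside, world axes, zero at the start; "wrist_torque": the same for the moment, N m; "width": finger opening in m.
Only numpy, scipy, OpenCV 4.12 (cv2) and the standard library are available. Lean on these libraries where they do the work, as an engineer would, in place of code of your own. Each camera call takes 0.05 s, during which the arm holds its last target.

### The job

Gently pick up the larger, two-slide carrier (it has a rib to grip), set it softly on the flatbed imager's deck and press it snugly into the corner, its long side flat against the long fence and its short side flat against the short fence at the same time, with a steady push of about 10 newtons on each. The slides are glass: squeeze the rib with no more than about 25 newtons, do not bump the carrier hard, and leave everything else on the bench where it is. Finish while still holding the carrier pressed against both fences; do not let go.

Things in the scene. Friction and masses are not known exactly. Their poses are not given: they have to be found in the camera images.
- carrier: The larger slide carrier: a flat aluminium frame 70 mm (its x) by 100 mm (its y) by 16 mm high with two glass slides on top, one either side of a grey upright grip rib. The rib stands in the middle: 14 mm thick (along x), 50 mm long (along y), its top 48 mm above the underside. Weighs 0.17 to 0.35 kg. Origin: centre of the underside; z up. Same shape after a half turn, so either long side may face the long fence. Lies loose on the bench, to the right of the imager.
- small_carrier: The smaller one-slide carrier, leave alone: aluminium frame 46 mm (x) by 84 mm (y) by 16 mm, a like rib 14 x 50 mm, top 48 mm up, set 14 mm to the -x side of its middle, one slide. Origin: centre of the underside. The two carriers may change places.
- imager: The flatbed imager, fixed to the bench: a low white box 220 mm (its x, away from the robot) by 280 mm (its y) with a flat, slick-coated black deck (friction about 0.1, as are the fences), the top 50 mm above the bench, a glass window flush in it. Origin: centre of the underside; turned up to 0.3 rad on the bench.
- long_fence: Rigid aluminium fence on the imager's deck, 160 mm along the imager's y, 10 mm thick, 10 mm high, near the deck's far (+x) edge. Its working face looks to the imager's -x. Origin: centre of its underside, 5 mm behind the working face.
- short_fence: Rigid aluminium fence on the imager's deck, 110 mm along the imager's x, 10 mm thick, 10 mm high, near the deck's +y edge. Its working face looks to the imager's -y. Origin: centre of its underside, 5 mm behind the working face.
- corner (a point): The inner corner where the working faces of the two fences meet the deck surface (50 mm above the bench), axes as the imager's. A carrier seated in the corner has its origin 35 mm towards -x and 50 mm towards -y from here, its y along the long fence.
- dish: Clear flat lidded dish, 90 mm across, 18 mm high, a bystander. Origin: centre of the underside.
- reagent: Glass bottle with a blue cap, 60 mm across, 120 mm high, a bystander. Origin: centre of the underside.
- jar: Amber jar with a white cap, 60 mm across, 70 mm high, a bystander. Origin: centre of the underside.
- slide_box: Closed blue box 90 x 170 x 35 mm (x, y, z), a bystander. Origin: centre of the underside.
- tube_rack: White tube rack 70 x 160 mm (x, y), 70 mm high with its tubes, a bystander. Origin: centre of the underside.
- marker: Marker pen about 130 mm long (along x), 13 mm high, a bystander. Origin: under the barrel.
- tip_box: Open grey divided box 85 x 120 x 50 mm (x, y, z), a bystander. Origin: centre of the underside.
Mind the look-alikes: they are no part of the job. Leave any yellow look-alike of the carrier alone.

How it is judged:
By the outcome, as a careful person would: the job done as asked, in the order asked, and still so for the second after the job is handed in, while the arm keeps its last pose, push and grip.
It also fails if it takes over 61 s, if anything falls off the work surface, if the arm or the gripper's body presses on something with over 40 N, if the wrist force passes 120 N, or if a joint passes its speed limit or range.

## Working session

There is one attempt and no reset: what is moved stays moved. The work goes in short steps, Python scripts to look and compute and a tool call to move; the robot and the scene stay as the last step left them, time stands still between calls to the robot, and variables do not carry over. Pictures are saved under pics/ and viewed, and the job is handed in when it is done.

Besides the shell and the picture viewer there is one more tool, called after ">>>" as a command line: name --argument value ..., lists and objects as JSON in quotes. servo_tool: Moves the arm, as the interface text tells. Its arguments: {"type":"object","properties":{"steps":{"type":"array","items":{"type":"number"}}},"required":["steps"]}

```bash
mkdir -p pics; ls; python3 - <<'E'
from station import *
import cv2,numpy as np
s=observe()
for k,v in s.items(): print(k,np.round(v,4))
for n in ["scene","top"]:
    d=get_image(n); cv2.imwrite(f"pics/{n}0.png",d["frame"]); np.savez(f"{n}0.npz",**d)
    print(n,d["intrinsics"],np.round(d["view"],4), d.keys())
E
```

```text
pics
clock 0.0
joint_positions [-1.3179  0.4694 -0.0486  1.5336  0.0241  1.141  -0.0823]
joint_velocities [-0.0004  0.0003 -0.0002  0.0012  0.0005 -0.002  -0.0007]
joint_torque [-7.00000e-04 -5.07972e+01 -8.14000e-02 -2.36143e+01 -6.14000e-02
  3.79000e-02  2.00000e-04]
ee_pos [0.1875 0.6478 0.2215]
tool_rot [-0.5648  0.5657  0.4243 -0.4254]
contact_force [ 0.2603 -0.2637  0.3231]
wrist_torque [ 0.0155  0.0073 -0.0063]
width 0.0868
scene [[366.18323806   0.         323.85494358]
 [  0.         366.18323806 198.05720953]
 [  0.           0.           1.        ]] [[ 0.7236  0.6902 -0.0105 -0.3972]
 [-0.3991  0.4307  0.8094  0.1577]
 [ 0.5632 -0.5815  0.5871 -1.4117]
 [ 0.      0.      0.      1.    ]] dict_keys(['frame', 'range_z', 'intrinsics', 'view'])
top [[464.92479439   0.         317.70141788]
 [  0.         464.92479439 200.42144283]
 [  0.           0.           1.        ]] [[-0.0091 -0.9999 -0.0145  0.0131]
 [ 0.9914 -0.0109  0.1304 -0.5284]
 [-0.1305 -0.0132  0.9914 -1.519 ]
 [ 0.      0.      0.      1.    ]] dict_keys(['frame', 'range_z', 'intrinsics', 'view'])
```

View pics/scene0.png

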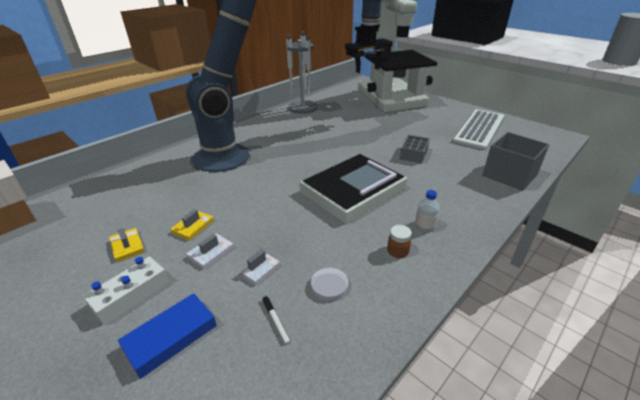

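View pics/top0.png

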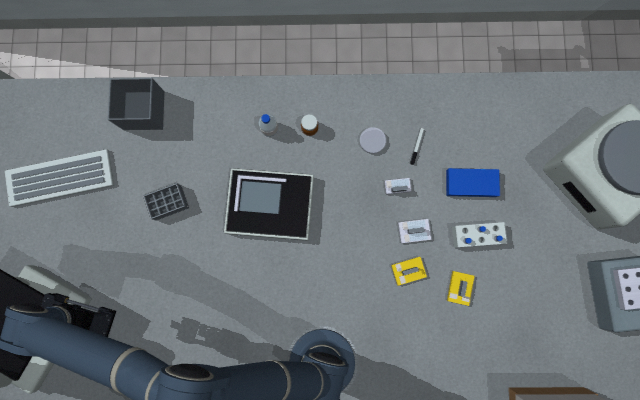

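The top view shows two grey/white candidates, at (415,231) and (398,186), and two yellow look-alikes at (410,271) and (461,288). I'll enlarge and measure them.

```bash
cat > h.py <<'E'
import numpy as np,cv2
def load(n): return dict(np.load(n))
def rays(d,uv):
    K=d["intrinsics"];V=d["view"];uv=np.atleast_2d(np.asarray(uv,float))
    R=V[:3,:3];c=-R.T@V[:3,3]
    r=np.c_[(uv[:,0]-K[0,2])/K[0,0],-(uv[:,1]-K[1,2])/K[1,1],-np.ones(len(uv))]
    return c,r@R
def onplane(d,uv,z):
    c,r=rays(d,uv); return c+r*((z-c[2])/r[:,2])[:,None]
def cloud(d):
    z=d["range_z"];v,u=np.mgrid[0:z.shape[0],0:z.shape[1]]
    c,r=rays(d,np.c_[u.ravel()+0.,v.ravel()+0.])
    return (c+r*z.ravel()[:,None]).reshape(*z.shape,3)
E
python3 - <<'E'
from h import *
d=load("top0.npz");f=d["frame"]
c=f[165:315,370:520]; cv2.imwrite("pics/crop0.png",cv2.resize(c,None,fx=4,fy=4,interpolation=cv2.INTER_CUBIC))
c=f[160:250,215:325]; cv2.imwrite("pics/crop1.png",cv2.resize(c,None,fx=6,fy=6,interpolation=cv2.INTER_CUBIC))
P=cloud(d);Z=P[...,2]
print("bench z",np.median(Z[240:260,330:380]))
for nm,(u0,u1,v0,v1) in dict(A=(385,445,208,255),B=(375,420,170,203),Y=(385,435,250,292)).items():
    m=np.zeros(Z.shape,bool);m[v0:v1,u0:u1]=Z[v0:v1,u0:u1]>0.007
    n,l,st,ce=cv2.connectedComponentsWithStats(m.astype(np.uint8));k=1+np.argmax(st[1:,4])
    q=P[l==k]; r=cv2.minAreaRect(q[:,:2].astype(np.float32)*1000)
    print(nm,len(q),r,q[:,2].max(),np.median(q[:,2]))
    t=q[q[:,2]>.035]; print(" rib",len(t),cv2.minAreaRect(t[:,:2].astype(np.float32)*1000) if len(t)>2 else None)
m=np.zeros(Z.shape,bool);m[155:260,210:330]=Z[155:260,210:330]>.04
q=P[m];print("imager",cv2.minAreaRect(q[:,:2].astype(np.float32)*1000),np.median(q[:,2]))
E
```

```text
bench z 0.001216907590308458
A 648 ((401.55767822265625, -186.29348754882812), (79.81010437011719, 370.376953125), 11.443028450012207) 1.5749082262351188 0.018081964996911948
 rib 71 ((384.36810302734375, -173.6591339111328), (20.669673919677734, 342.0020446777344), 16.566299438476562)
B 357 ((483.6365661621094, -141.47023010253906), (85.31712341308594, 398.51416015625), 38.72437286376953) 1.5749082262351188 0.019223503340608294
 rib 76 ((458.6392822265625, -139.40817260742188), (37.46950912475586, 365.3738708496094), 40.51891326904297)
Y 670 ((290.8724365234375, -286.8177185058594), (73.71516418457031, 109.04674530029297), 15.295534133911133) 0.05780883815022575 0.01801686154011528
 rib 75 ((293.6128234863281, -289.8078308105469), (13.88341999053955, 50.4434814453125), 16.593496322631836)
imager ((483.7659912109375, 144.00009155273438), (341.52294921875, 285.5133972167969), 84.64859008789062) 0.050963380113245194
```

```bash
python3 -c "
import cv2,numpy as np
a=cv2.imread('pics/crop0.png');b=cv2.resize(cv2.imread('pics/crop1.png'),(660,540))
cv2.imwrite('pics/c0.png',a)"
```

```text
(no output)
```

View pics/crop0.png

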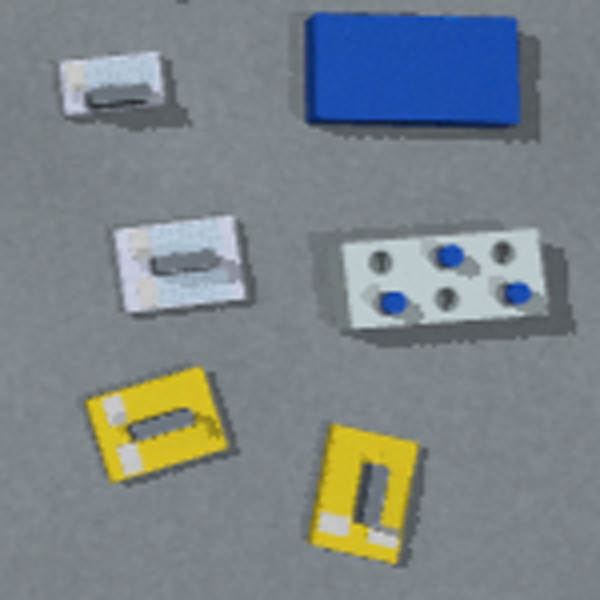

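View pics/crop1.png

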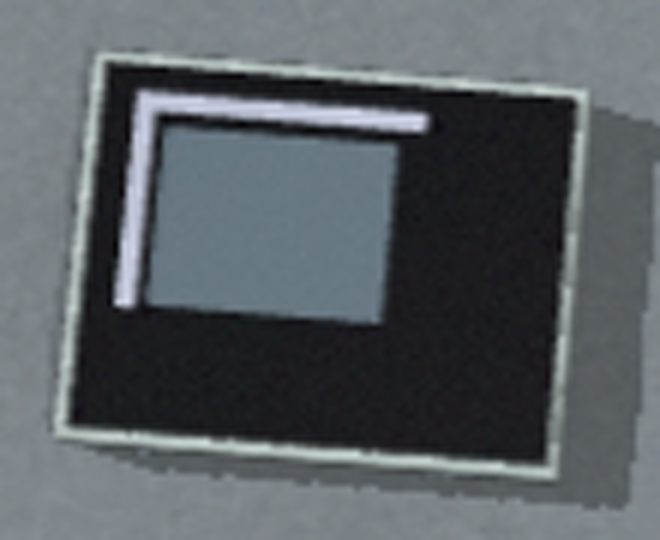

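The crops show the white frame at crop (182,265), which is top (415,231). It has two slides either side of a centred rib and is the larger of the two, so it is the target. The smaller white one, at top (398,186), has its rib off-centre. The yellow ones at (410,271) and (461,288) are the decoys. In the imager crop the fence corner is at about top (238,176), with the long fence along the top and the short fence on the left. Next I'll measure these with colour masks.

```bash
python3 - <<'E'
from h import *
d=load("top0.npz");f=d["frame"];P=cloud(d);Z=P[...,2]
def up(f,box,s=6):
    u0,u1,v0,v1=box; return cv2.resize(f[v0:v1,u0:u1],None,fx=s,fy=s,interpolation=cv2.INTER_CUBIC)
def px(pts,box,s=6): # upscaled -> orig
    return (np.asarray(pts,float)+.5)/s-.5+[box[0],box[2]]
# carrier: frame colour: 
box=(390,450,208,256)
c=up(f,box);hsv=cv2.cvtColor(c,cv2.COLOR_BGR2HSV)
for p in [(415,217),(415,231),(402,220),(450-8,250)]: print(p,f[p[1],p[0]])
g=c.min(axis=2).astype(int)
m=(c[...,2]>150).astype(np.uint8)
m=cv2.morphologyEx(m,cv2.MORPH_CLOSE,np.ones((31,31)));m=cv2.morphologyEx(m,cv2.MORPH_OPEN,np.ones((9,9)))
cs,_=cv2.findContours(m,0,2);k=max(cs,key=cv2.contourArea)
w=onplane(d,px(k[:,0],box),0.016)[:,:2]*1000
r=cv2.minAreaRect(w.astype(np.float32));print("carrier",r)
# rib from depth
mm=(Z>.035)&(Z<.06);mm[:208]=0;mm[256:]=0;mm[:,:390]=0;mm[:,450:]=0
q=P[mm];print("rib",len(q),cv2.minAreaRect(q[:,:2].astype(np.float32)*1000),q[:,:2].mean(0),np.median(q[:,2]))
vis=c.copy();cv2.drawContours(vis,[k],-1,(0,0,255),1);
# imager
box=(215,325,160,250);c=up(f,box)
hsv=cv2.cvtColor(c,cv2.COLOR_BGR2HSV)
dark=(c.max(axis=2)<75).astype(np.uint8)
m=cv2.morphologyEx(dark,cv2.MORPH_OPEN,np.ones((5,5)))
cs,_=cv2.findContours(m,0,2);k=max(cs,key=cv2.contourArea);kh=cv2.convexHull(k)
w=onplane(d,px(kh[:,0],box),0.05)[:,:2]*1000
print("deck",cv2.minAreaRect(w.astype(np.float32)))
fm=((c[...,2]>165)&(c[...,0]>c[...,1].astype(int)+5)).astype(np.uint8)
cs,_=cv2.findContours(fm,0,2);
k2=max(cs,key=cv2.contourArea);vis2=c.copy();cv2.drawContours(vis2,[k2],-1,(0,0,255),1);cv2.drawContours(vis2,[kh],-1,(0,255,0),1)
cv2.imwrite("pics/m1.png",vis2);cv2.imwrite("pics/m0.png",vis)
a=onplane(d,px(k2[:,0],box),0.06)[:,:2]*1000
np.save("fence.npy",a);print("fence",len(a),cv2.minAreaRect(a.astype(np.float32)),a.min(0),a.max(0))
E
```

```text
(415, 217) [138 133 127]
(415, 231) [126 118 110]
(402, 220) [133 129 122]
(442, 250) [139 136 127]
carrier ((426.3482360839844, -314.6401062011719), (70.8074951171875, 101.55450439453125), 6.246513366699219)
rib 69 ((425.3573303222656, -312.88665771484375), (13.670967102050781, 50.14236831665039), 6.835464000701904) [ 0.42518006 -0.31241283] 0.04864158882594971
deck ((519.474609375, 170.5099639892578), (263.08563232421875, 203.60435485839844), 84.72756958007812)
fence 258 ((547.4517822265625, 198.58535766601562), (159.47503662109375, 117.9838638305664), 84.92929077148438) [495.52510589 114.18795832] [612.85111486 283.09075473]
```

View pics/m1.png

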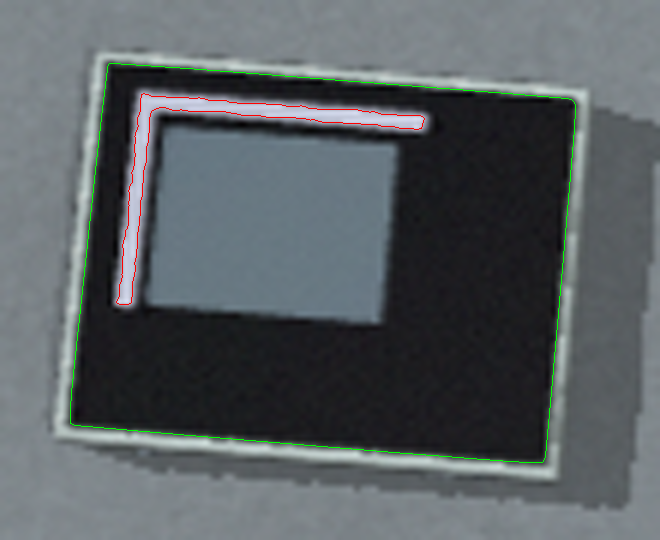

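View pics/m0.png

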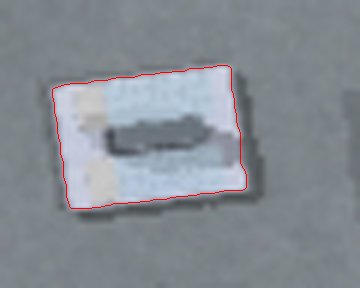

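```bash
python3 - <<'E'
from h import *
a=np.load("fence.npy")
# also use a soft approach: bright pixels centroid lines
d=load("top0.npz");f=d["frame"];box=(215,325,160,250);s=6
c=cv2.resize(f[160:250,215:325],None,fx=s,fy=s,interpolation=cv2.INTER_CUBIC)
fm=((c[...,2]>130)&(c[...,0]>c[...,1].astype(int)+3)).astype(np.uint8)
n,l,st,_=cv2.connectedComponentsWithStats(fm);k=1+np.argmax(st[1:,4]);v,u=np.nonzero(l==k)
w=onplane(d,np.c_[(u+.5)/s-.5+215,(v+.5)/s-.5+160],.06)[:,:2]*1000
th=np.radians(-5.1)
for it in range(3):
    ex=np.array([np.cos(th),np.sin(th)]);ey=np.array([-ex[1],ex[0]])
    X=w@ex;Y=w@ey
    Lm=(X>X.max()-18)&(Y<Y.max()-20); Sm=(Y>Y.max()-18)&(X<X.max()-20)
    def ln(q):
        vx,vy,x0,y0=cv2.fitLine(q.astype(np.float32),cv2.DIST_L2,0,.01,.01).ravel();return np.array([vx,vy]),np.array([x0,y0])
    vl,pl=ln(w[Lm]);vs,ps=ln(w[Sm])
    if vl[1]<0:vl=-vl
    if vs[0]<0:vs=-vs
    al=np.degrees(np.arctan2(vl[1],vl[0]))-90;as_=np.degrees(np.arctan2(vs[1],vs[0]))
    th=np.radians((al*160+as_*110)/270)
print("yaw L,S",al,as_,np.degrees(th),"spanX",X.min(),X.max(),"spanY",Y.min(),Y.max())
ex=np.array([np.cos(th),np.sin(th)]);ey=np.array([-ex[1],ex[0]])
cx=(w[Lm]@ex);cy=(w[Sm]@ey)
print("widths",np.percentile(cx,[1,99]),np.percentile(cy,[1,99]))
fx=np.mean(cx)-5;fy=np.mean(cy)-5
corner=fx*ex+fy*ey;print("corner",corner,"seat",corner-35*ex-50*ey)
print("deck ctr in frame rel corner",np.array([519.47,170.51])@np.c_[ex,ey]-[fx,fy])
# check scene view
d=load("scene0.npz")
def proj(p):
    q=d["view"]@np.r_[p,1];K=d["intrinsics"];return K[0,0]*q[0]/-q[2]+K[0,2],K[1,1]*-q[1]/-q[2]+K[1,2]
f=d["frame"].copy();S=5
im=cv2.resize(f[140:290,180:420],None,fx=3,fy=3,interpolation=cv2.INTER_CUBIC)
def mk(p,col):
    x,y=proj(np.array(p)/1000);cv2.circle(im,(int((x-180+.5)*3),int((y-140+.5)*3)),3,col,1)
mk([*corner,60],(0,0,255))
for t in (1,): mk([*(corner-110*ex),60],(0,255,0));mk([*(corner-160*ey),60],(0,255,0))
th=np.radians(6.5);e1=np.array([np.cos(th),np.sin(th)]);e2=np.array([-e1[1],e1[0]]);o=np.array([425.8,-313.6])
for sx in(-1,1):
  for sy in(-1,1): mk([*(o+sx*35*e1+sy*50*e2),16],(0,0,255));mk([*(o+sx*7*e1+sy*25*e2),48],(0,255,0))
cv2.imwrite("pics/s1.png",im)
E
```

```text
yaw L,S -5.2110596 -5.3366175 -5.262212 spanX 466.806079830983 586.9357596124349 spanY 167.25599983077618 328.27508064634236
widths [576.7899211  586.37553652] [317.90417703 327.88725447]
corner [603.28250949 263.62944428] seat [563.84432714 217.05015699]
deck ctr in frame rel corner [ -74.91891624 -100.41374525]
```

View pics/s1.png

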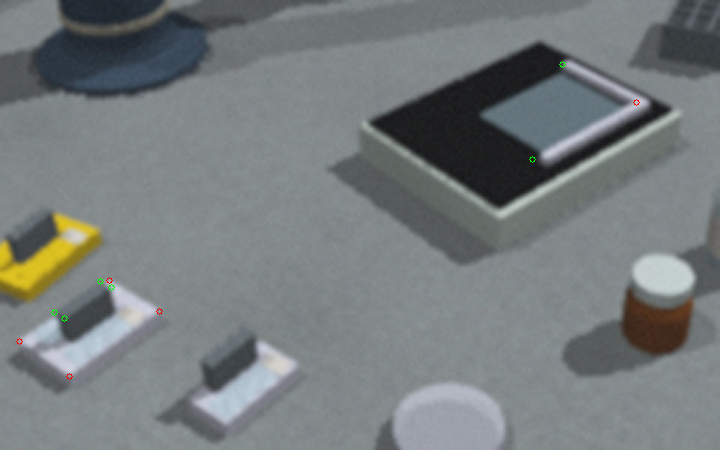

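```bash
cat >> h.py <<'E'
from scipy.spatial.transform import Rotation as Ro
def Rq(q): return Ro.from_quat([q[1],q[2],q[3],q[0]])
def target(yaw_deg,flip=False):
    a=np.radians(yaw_deg);x=np.array([np.cos(a),np.sin(a),0])*(-1 if flip else 1);y=np.array([0,0,-1.]);return Ro.from_matrix(np.c_[x,y,np.cross(x,y)])
E
python3 - <<'E'
from station import *
from h import *
s=observe();R=Rq(s["tool_rot"]);print(np.round(R.as_matrix(),4),s["ee_pos"])
for yaw in (6.5,-5.26):
  for fl in (0,1):
    print(yaw,fl,np.degrees((target(yaw,fl)*R.inv()).as_rotvec()))
P=np.array
for p in [(.45,.35),(.52,.05),(.4258,-.3136)]: print(np.round((np.array(p)-s["ee_pos"][:2])*100,2))
E
```

```text
[[ 2.781e-01 -4.000e-04 -9.606e-01]
 [ 9.606e-01 -1.700e-03  2.781e-01]
 [-1.800e-03 -1.000e+00 -1.000e-04]] [0.18754991 0.64785604 0.22160254]
6.5 0 [  0.07245522  -0.08001362 -67.35505266]
6.5 1 [8.91678212e-02 8.07446792e-02 1.12644895e+02]
-5.26 0 [ 6.53296152e-02 -8.89941562e-02 -7.91150490e+01]
-5.26 1 [9.37392338e-02 6.88129236e-02 1.00884899e+02]
[ 26.25 -29.79]
[ 33.25 -59.79]
[ 23.83 -96.15]
```

>>> servo_tool --steps '[0,0,-4,4,-4,0,0,0,0,-9,8,-8,0,0,0,0,-15,12,-13,0,0,0,0,-21,17,-18,0,0,0,0,-27,22,-23,0,0,0,0,-33,26,-29,0,0,0,0,-39,28,-34,0,0,0,0,-45,30,-39,0,0,0,0,-51,31,-44,0,0,0,0,-57,32,-50,0,0,0,0,-62,33,-55,0,0,0,0,-67.36,33,-60,0,0]'

```text
clock: 1.6
ee_pos: [0.5178, 0.0465, 0.2224]
tool_rot: [-0.706, 0.706, 0.039, -0.039]
contact_force: [0.2, -0.3, 1.0]
width: 0.0873
```

>>> servo_tool --steps '[0,0,0,0,-4,0,0,0,0,0,0,-8,0,0,0,0,0,0,-13,0,0,0,0,0,-2,-18,0,0,0,0,0,-4,-23,0,0,0,0,0,-6,-28,0,0,0,0,0,-7,-32,0,0,0,0,0,-8,-34.5,0,0,0,0,0,-9,-36,-2,0,0,0,0,-9.2,-36.2,-5,0,0,0,0,-9.2,-36.2,-8,0,0,0,0,-9.2,-36.2,-8,0]'

```text
clock: 3.1
ee_pos: [0.4241, -0.3124, 0.1406]
tool_rot: [0.707, -0.705, -0.038, 0.042]
contact_force: [0.3, -0.4, -0.6]
width: 0.087
```

```bash
python3 - <<'E'
from station import *
from h import *
s=observe();R=Rq(s["tool_rot"]);print(s["clock"],s["ee_pos"],s["contact_force"],s["joint_positions"])
print(np.degrees((target(6.5)*R.inv()).as_rotvec()))
d=get_image("wrist");cv2.imwrite("pics/w1.png",d["frame"]);np.savez("wrist1.npz",**d)
d=get_image("top");cv2.imwrite("pics/t1.png",d["frame"][150:300,300:500]);np.savez("top1.npz",**d)
E
```

```text
3.1 [ 0.42405819 -0.31244005  0.14059577] [ 0.25920455 -0.40993838 -0.61426774] [ 0.07571827  0.36203505  0.60141158  1.99437009 -0.26457619  0.8675366
  0.93393862]
[-0.14139383 -0.27854529  0.01779569]
```

View pics/w1.png

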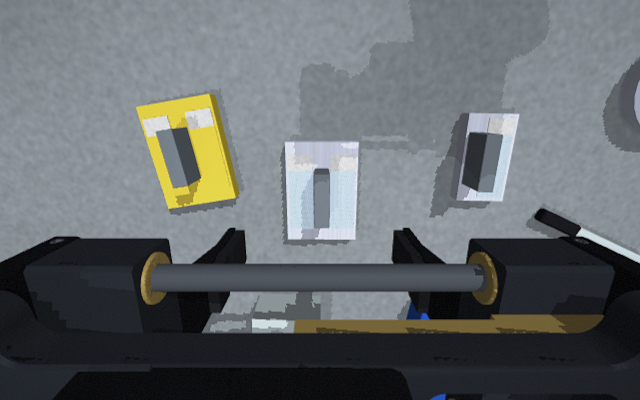

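The wrist picture shows the white two-slide carrier at (322,190), with its rib at (321,200) midway between the finger tips at (240,235) and (400,235). Now a refined measurement from this view.

```bash
python3 - <<'E'
from h import *
d=load("wrist1.npz");P=cloud(d);Z=P[...,2]
sub=np.zeros(Z.shape,bool);sub[135:250,275:365]=1
rib=sub&(Z>.044)&(Z<.056);q=P[rib];print("ribtop",len(q),cv2.minAreaRect(q[:,:2].astype(np.float32)*1000),np.median(q[:,2]),cv2.minAreaRect(np.argwhere(rib)[:,::-1].astype(np.float32)))
fr=sub&(Z>.009)&(Z<.03);q=P[fr]
n,l,st,_=cv2.connectedComponentsWithStats(((sub&(Z>.009)).astype(np.uint8)));k=1+np.argmax(st[1:,4]);q=P[l==k];q=q[q[:,2]<.06]
print("frame",len(q),cv2.minAreaRect(q[:,:2].astype(np.float32)*1000),"bench",np.median(P[100:130,300:340,2]))
f=d["frame"];m=((f.max(2)>150)&sub).astype(np.uint8);m=cv2.morphologyEx(m,cv2.MORPH_CLOSE,np.ones((25,25)))
cs,_=cv2.findContours(m,0,2);k=max(cs,key=cv2.contourArea)
print("colour",cv2.minAreaRect((onplane(d,k[:,0],.016)[:,:2]*1000).astype(np.float32)))
E
```

```text
ribtop 831 ((426.9412536621094, -315.34906005859375), (13.476004600524902, 50.038509368896484), 6.142208099365234) 0.045755706090108095 ((321.5, 201.5), (53.0, 15.0), 90.0)
frame 6888 ((426.811279296875, -315.4244689941406), (70.48622131347656, 100.3179931640625), 6.402182102203369) bench -0.002204544220336613
colour ((425.18072509765625, -317.16357421875), (92.75764465332031, 116.73138427734375), 6.52299165725708)
```

>>> servo_tool --steps '[0,0,0,0,0,-2,0,0,0,0,0.1,-0.1,-4,0,0,0,0,0.1,-0.1,-6,0,0,0,0,0.1,-0.1,-8,0,0,0,0,0.1,-0.1,-9,0,0,0,0,0.1,-0.1,-10,0,0,0,0,0.1,-0.1,-10.5,0,0,0,0,0.1,-0.1,-11,0,0,0,0,0.1,-0.1,-11.2,0,0,0,0,0.1,-0.1,-11.2,0]'

```text
clock: 4.45
ee_pos: [0.4267, -0.3146, 0.0306]
tool_rot: [-0.706, 0.706, 0.04, -0.04]
contact_force: [-0.0, 0.3, -0.1]
width: 0.0872
```

```bash
python3 - <<'E'
from station import *
from h import *
s=observe();R=Rq(s["tool_rot"]);print(s["clock"],s["ee_pos"],s["contact_force"])
print(np.degrees((target(6.3)*R.inv()).as_rotvec()))
E
```

```text
4.45 [ 0.4266891  -0.31464521  0.03059844] [-0.04128033  0.25026776 -0.08928519]
[ 0.00079294  0.0084663  -0.19029697]
```

>>> servo_tool --steps '[0,0,-0.2,0,0,-0.5,100,0,0,-0.2,0,0,-0.9,200,0,0,-0.2,0,0,-0.9,200,0,0,-0.2,0,0,-0.9,200,0,0,-0.2,0,0,-0.9,200,0,0,-0.2,0,0,-0.9,200,0,0,-0.2,0,0,-0.9,200,0,0,-0.2,0,0,-0.9,200]'

```text
clock: 5.45
ee_pos: [0.4267, -0.3146, 0.0216]
tool_rot: [0.706, -0.706, -0.039, 0.039]
contact_force: [0.2, -0.2, -0.4]
width: 0.0212
```

>>> servo_tool --steps '[0,0,0,0,0,0,200,0,0,0,0,0,0,200]'

```text
clock: 5.7
ee_pos: [0.4266, -0.3146, 0.0216]
tool_rot: [0.706, -0.706, -0.039, 0.039]
contact_force: [0.7, 0.1, -0.3]
width: 0.0193
```

>>> servo_tool --steps '[0,0,0,0,0,0,208,0,0,0,0,0,0,208,0,0,0,0,0,0,208]'

```text
clock: 6.08
ee_pos: [0.4267, -0.3146, 0.0216]
tool_rot: [0.706, -0.706, -0.039, 0.039]
contact_force: [0.2, 0.3, -0.8]
width: 0.0164
```

>>> servo_tool --steps '[0,0,0,0,0,0,214,0,0,0,0,0,0,214,0,0,0,0,0,0,214]'

```text
clock: 6.45
ee_pos: [0.4264, -0.3146, 0.0216]
tool_rot: [0.706, -0.706, -0.039, 0.039]
contact_force: [-1.1, 0.0, 0.8]
width: 0.0138
```

>>> servo_tool --steps '[0,0,0,0,0,0,218,0,0,0,0,0,0,218,0,0,0,0,0,0,218]'

```text
clock: 6.82
ee_pos: [0.4264, -0.3146, 0.0216]
tool_rot: [0.706, -0.706, -0.039, 0.039]
contact_force: [-0.8, -0.1, 1.5]
width: 0.0141
```

```bash
python3 - <<'E'
from station import *
for i in range(4):
    get_image("wrist") if i else 0
    s=observe();print(s["clock"],s["width"],s["contact_force"],s["wrist_torque"])
E
```

```text
6.825 0.014081564844404312 [-0.75374752 -0.08708389  1.5139432 ] [-0.20741204  0.43794108  0.0379734 ]
6.875 0.0138331817350853 [-2.46296609 -0.06274981  1.08708456] [-0.15000784  0.444771    0.00831545]
6.925 0.014193525234313088 [-1.54384004  0.09620876  1.22161228] [-0.16315115  0.47952708 -0.00137464]
6.975 0.013748554906990342 [-2.31918603 -0.43406535  1.99087915] [-0.10250814  0.47098482  0.02843324]
```

>>> servo_tool --steps '[0,0,0,0,0,0.2,218,0,0,0,0,0,0.4,218,0,0,0,0,0,0.7,218,0,0,0,0,0,1.0,218,0,0,0,0,0,1.4,218,0,0,0,0,0,1.4,218,0,0,0,0,0,1.4,218,0,0,0,0,0,1.4,218]'

```text
clock: 7.98
ee_pos: [0.4266, -0.3145, 0.0355]
tool_rot: [0.706, -0.706, -0.039, 0.039]
contact_force: [-0.1, 0.6, -3.4]
width: 0.0141
```

```bash
python3 - <<'E'
from station import *
import cv2,numpy as np
for n in ["wrist","scene"]:
    d=get_image(n);np.savez(n+"2.npz",**d)
    f=d["frame"]
    if n=="scene": f=cv2.resize(f[200:300,150:300],None,fx=4,fy=4)
    cv2.imwrite(f"pics/{n}2.png",f)
for i in range(3):
    s=observe();print(s["clock"],s["width"],s["contact_force"],s["wrist_torque"],s["ee_pos"]);get_image("top")
E
```

```text
8.075 0.014160747127137814 [ 0.2438231   0.04203237 -4.22347996] [ 0.01846574 -0.00024617  0.03029622] [ 0.42658447 -0.31455456  0.03545601]
8.125 0.013789291913214529 [-0.25284521 -0.08202536 -3.72173493] [-0.0955567   0.01254133 -0.00909702] [ 0.42657229 -0.31455485  0.0354599 ]
8.175 0.013842282569444838 [-0.43895942 -0.08307354 -2.70443103] [-0.06354885  0.05710081  0.0280699 ] [ 0.42663065 -0.31458902  0.03550301]
```

View pics/wrist2.png

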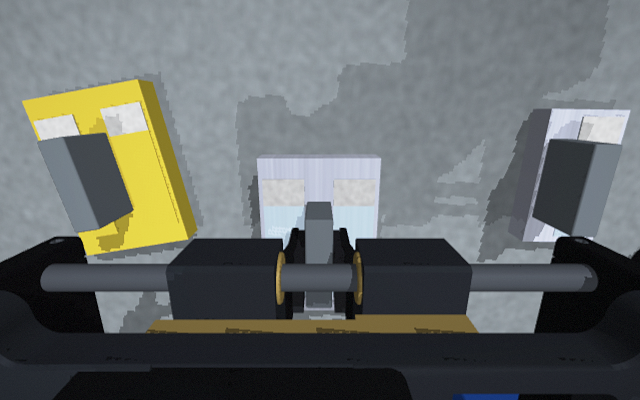

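View pics/scene2.png

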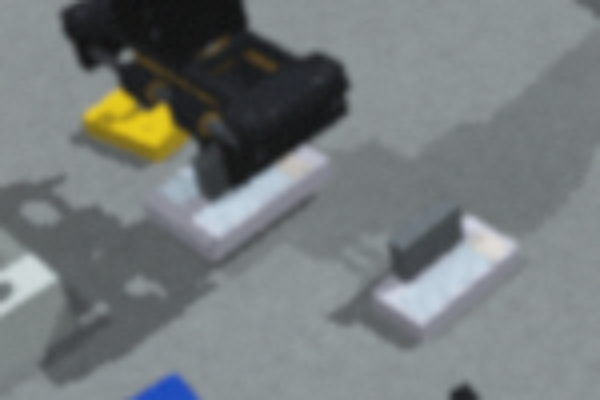

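Lifted cleanly, with about 3.5 N of weight and the carrier level in the grip. Carrying it over to the imager.

>>> servo_tool --steps '[0,0,0,0,0,1,218,0,0,0,0,0,3,218,0,0,0,0,0,5,218,0,0,0,0,0,7,218,0,0,0,0.2,1,9,218,0,0,-1,0.7,3,10.5,218,0,0,-2,1.4,6,11.5,218,0,0,-3,2.1,9,12,218,0,0,-4,2.8,12,12,218,0,0,-5,3.5,15,12,218,0,0,-6,4.2,18,12,218,0,0,-7,4.9,21,12,218]'

```text
clock: 9.72
ee_pos: [0.4757, -0.1038, 0.1562]
tool_rot: [0.707, -0.707, 0.004, -0.005]
contact_force: [0.4, 0.5, -3.6]
width: 0.0138
```

>>> servo_tool --steps '[0,0,-1,0.7,3,0,218,0,0,-2,1.4,6,0,218,0,0,-3,2.1,9,0,218,0,0,-4,2.8,12,0,218,0,0,-4.5,3.5,15,0,218,0,0,-4.5,4.2,18,0,218,0,0,-4.5,4.9,21,0,218,0,0,-4.5,5.6,24,0,218,0,0,-4.5,6.3,27,0,218,0,0,-4.5,6.9,29.5,0,218,0,0,-4.5,7.2,30.8,0,218,0,0,-4.5,7.2,30.8,0,218]'

```text
clock: 11.22
ee_pos: [0.5476, 0.2039, 0.1555]
tool_rot: [-0.706, 0.707, -0.032, 0.032]
contact_force: [-0.1, 0.1, -3.1]
width: 0.0138
```

>>> servo_tool --steps '[0,0,0,0,0,0,218,0,0,0,0,0,0,218]'

```text
clock: 11.48
ee_pos: [0.5476, 0.2019, 0.1557]
tool_rot: [-0.706, 0.706, -0.033, 0.033]
contact_force: [-0.2, 0.1, -3.6]
width: 0.0138
```

```bash
cat > look.py <<'E'
from station import *
from h import *
import sys
k=sys.argv[1]
S=[]
for n in ["wrist","top","scene"]:
    d=get_image(n);np.savez(n+k+".npz",**d);cv2.imwrite(f"pics/{n}{k}.png",d["frame"]);S.append(observe())
s=S[-1];R=Rq(s["tool_rot"]);x=R.as_matrix()[:,0]
print(s["clock"],"ee",np.round(s["ee_pos"]*1000 if hasattr(s["ee_pos"],'shape') else np.array(s["ee_pos"])*1000,2),"F",np.round(np.mean([q["contact_force"] for q in S],0),2),"M",np.round(np.mean([q["wrist_torque"] for q in S],0),3),"w",s["width"])
print("yaw",np.degrees(np.arctan2(x[1],x[0])),"to -5.26:",np.degrees((target(-5.26)*R.inv()).as_rotvec()))
E
python3 look.py 3
```

```text
11.625 ee [547.66 202.72 155.66] F [-0.49  0.36 -3.16] M [-0.097  0.052 -0.008] w 0.013687823244717484
yaw -5.263433616197537 to -5.26: [0.00056179 0.00351915 0.00343362]
```

View pics/wrist3.png

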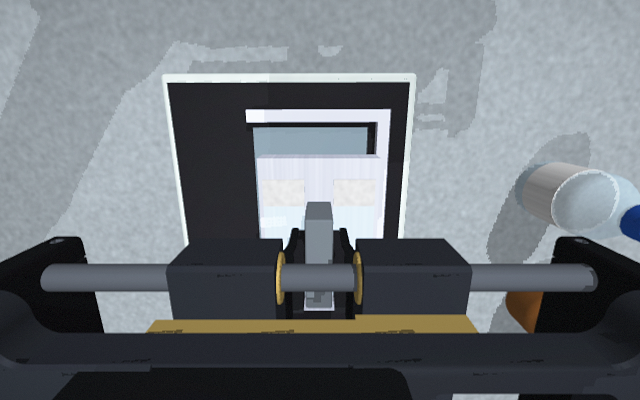

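View pics/top3.png

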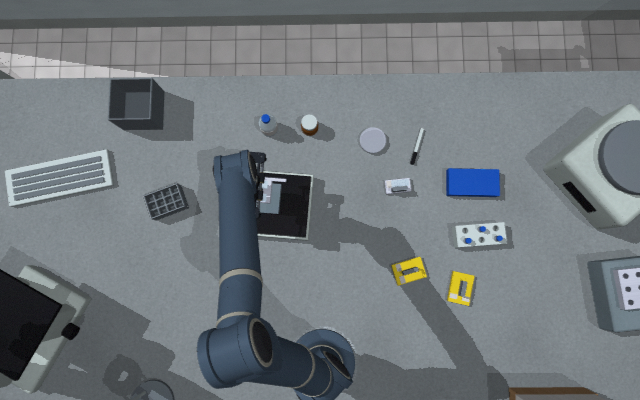

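View pics/scene3.png

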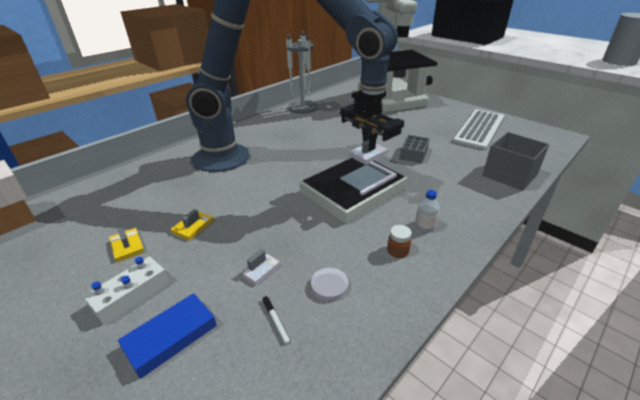

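The wrist view shows the carrier (front edge near row 155, columns 257–382) above the deck, with the short fence at (318,116) and the long fence at (383,135). Next are the gaps and yaws from the wrist depth.

```bash
cat > gaps.py <<'E'
from h import *
import sys
d=load(sys.argv[1]);P=cloud(d);Z=P[...,2]*1000;f=d["frame"]
th=np.radians(-5.26);ex=np.array([np.cos(th),np.sin(th)]);ey=np.array([-ex[1],ex[0]])
X=P[...,:2]@ex*1000;Y=P[...,:2]@ey*1000
zf=float(sys.argv[2]);sub=np.zeros(Z.shape,bool);sub[90:235,230:400]=1
c=sub&(abs(Z-zf)<7)
fe=sub&(Z>50)&(Z<66)&(f.min(2)>150)
def edge(m,A,B,lo):  # fit max of A as func of B
    b=B[m];a=A[m];bins=np.arange(np.percentile(b,3),np.percentile(b,97),4);pts=[]
    for t in bins:
        k=(b>=t)&(b<t+4)
        if k.sum()>3: pts.append((t+2,(np.percentile(a[k],2) if lo else np.percentile(a[k],98))))
    pts=np.array(pts);p=np.polyfit(pts[:,0],pts[:,1],1);r=pts[:,1]-np.polyval(p,pts[:,0]);g=abs(r)<2*r.std()+.3;p=np.polyfit(pts[g,0],pts[g,1],1)
    return np.degrees(np.arctan(p[0])),np.polyval(p,pts[:,0].mean()),len(pts)
print("carrier n",c.sum(),"zmed",np.median(Z[c]))
print("front edge (slope,Y)",edge(c,Y,X,False),"right edge (slope,X)",edge(c,X,Y,False),"left",edge(c,X,Y,True))
print("fence n",fe.sum(),np.median(Z[fe]))
L=fe&(X>X[fe].max()-14)&(Y<Y[fe].max()-14);S=fe&(Y>Y[fe].max()-14)&(X<X[fe].max()-14)
print("short face Y",edge(S,Y,X,True),"long face X",edge(L,X,Y,True), "yaw2: outer",edge(S,Y,X,False),edge(L,X,Y,False))
E
python3 gaps.py wrist3.npz 152
```

```text
carrier n 8380 zmed 148.2954302691375
front edge (slope,Y) (np.float64(-0.06048431344460813), np.float64(300.34285827946627), 17) right edge (slope,X) (np.float64(-0.35482414351987807), np.float64(560.9292670416324), 11) left (np.float64(0.36282579762576467), np.float64(493.70248603233415), 11)
fence n 2653 57.804777444580566
short face Y (np.float64(0.152047943603401), np.float64(317.9913167431541), 25) long face X (np.float64(-3.2049196167308427), np.float64(580.0859275409873), 23) yaw2: outer (np.float64(-0.13321368265799965), np.float64(326.92958708097194), 25) (np.float64(-0.0217563682804353), np.float64(586.3723475409616), 23)
```

>>> servo_tool --steps '[0,0,0,0,0,-1,218,0,0,0,0,0,-2.5,218,0,0,0,0,0,-4,218,0,0,0,0,0,-5.5,218,0,0,0,0,0,-6.5,218,0,0,0,0,0,-7.2,218,0,0,0,0,0,-7.6,218,0,0,0,0,0,-7.8,218,0,0,0,0,0,-7.8,218,0,0,0,0,0,-7.8,218]'

```text
clock: 12.88
ee_pos: [0.5479, 0.2035, 0.0779]
tool_rot: [0.707, -0.706, 0.032, -0.032]
contact_force: [0.6, -0.1, -3.3]
width: 0.0136
```

>>> servo_tool --steps '[0,0,0,0,0,-0.1,218,0,0,0,0,0,-0.2,218,0,0,0,0,0,-0.3,218,0,0,0,0,0,-0.4,218,0,0,0,0,0,-0.4,218]'

```text
clock: 13.5
ee_pos: [0.5476, 0.2034, 0.0734]
tool_rot: [-0.706, 0.706, -0.032, 0.032]
contact_force: [0.4, 0.0, -3.3]
width: 0.0139
```

>>> servo_tool --steps '[0,0,0,0,0,-0.05,218,0,0,0,0,0,-0.1,218,0,0,0,0,0,-0.1,218]'

```text
clock: 13.88
ee_pos: [0.5476, 0.2034, 0.0725]
tool_rot: [0.706, -0.706, 0.032, -0.032]
contact_force: [-0.2, 0.0, -3.8]
width: 0.0134
```

>>> servo_tool --steps '[0,0,0,0,0,-0.05,218,0,0,0,0,0,-0.05,218]'

```text
clock: 14.12
ee_pos: [0.5477, 0.2034, 0.0721]
tool_rot: [0.706, -0.706, 0.032, -0.032]
contact_force: [-0.9, 0.6, -4.1]
width: 0.0136
```

>>> servo_tool --steps '[0,0,0,0,0,-0.05,218,0,0,0,0,0,-0.05,218]'

```text
clock: 14.38
ee_pos: [0.5477, 0.2034, 0.0716]
tool_rot: [0.706, -0.706, 0.032, -0.032]
contact_force: [-0.1, 0.0, -2.5]
width: 0.0139
```

>>> servo_tool --steps '[0,0,0,0,0,-0.04,218,0,0,0,0,0,-0.04,218]'

```text
clock: 14.62
ee_pos: [0.5479, 0.2035, 0.0716]
tool_rot: [0.707, -0.706, 0.032, -0.032]
contact_force: [-0.6, -0.3, 0.8]
width: 0.0139
```

Touchdown, with about 4 N on the deck. Sliding diagonally towards the corner.

>>> servo_tool --steps '[0,0,0,0.15,0.15,0,218,0,0,0,0.35,0.3,0,218,0,0,0,0.55,0.5,0,218,0,0,0,0.75,0.7,0,218,0,0,0,0.95,0.87,0,218,0,0,0,1.1,1.0,0,218,0,0,0,1.2,1.09,0,218,0,0,0,1.2,1.09,0,218]'

```text
clock: 15.62
ee_pos: [0.5603, 0.2146, 0.0716]
tool_rot: [0.707, -0.706, 0.032, -0.032]
contact_force: [-0.2, -0.4, 4.8]
width: 0.0137
```

```bash
python3 look.py 4; python3 gaps.py wrist4.npz 67 
```

```text
15.775 ee [560.27 214.6   71.56] F [-0.72 -1.03  4.61] M [-0.228  0.239  0.021] w 0.013849477529725053
yaw -5.202188257521836 to -5.26: [-0.03073331  0.06913857 -0.05783301]
carrier n 8371 zmed 64.25586640488187
front edge (slope,Y) (np.float64(-0.0025590648135533304), np.float64(314.1527929763576), 17) right edge (slope,X) (np.float64(-0.42753298170439086), np.float64(572.3021656521571), 11) left (np.float64(0.5538417794739222), np.float64(504.9855162340518), 11)
fence n 12742 63.58310500400697
short face Y (np.float64(-2.406767731973356), np.float64(314.3977391939802), 20) long face X (np.float64(-0.001957796888797809), np.float64(573.3156268822379), 12) yaw2: outer (np.float64(0.01028072276887881), np.float64(327.35856749713804), 20) (np.float64(-0.43843986120737966), np.float64(586.4071868894629), 12)
```

View pics/wrist4.png

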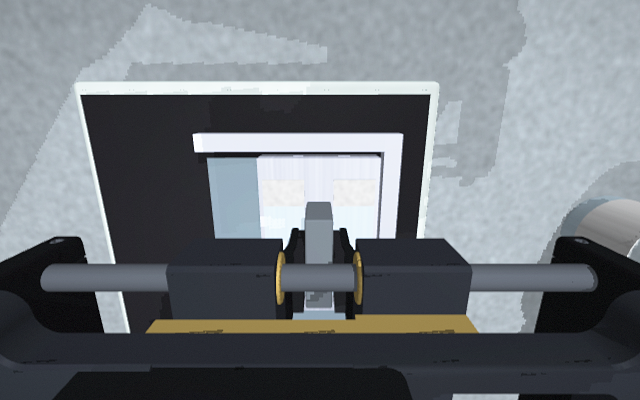

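About 3.4 mm remains to the short fence and about 4 mm to the long one. I'll approach the short fence slowly first.

>>> servo_tool --steps '[0,0,0,0,0.05,0.01,218,0,0,0,0.01,0.1,0.02,218,0,0,0,0.01,0.15,0.02,218,0,0,0,0.02,0.2,0.02,218,0,0,0,0.02,0.2,0.02,218]'

```text
clock: 16.4
ee_pos: [0.5602, 0.2163, 0.0716]
tool_rot: [0.706, -0.706, 0.032, -0.032]
contact_force: [0.2, -1.5, 5.3]
width: 0.014
```

>>> servo_tool --steps '[0,0,0,0,0.03,0,218,0,0,0,0.01,0.06,0,218,0,0,0,0.01,0.06,0,218]'

```text
clock: 16.77
ee_pos: [0.5602, 0.2168, 0.0715]
tool_rot: [0.706, -0.706, 0.032, -0.032]
contact_force: [-0.9, -1.9, 6.2]
width: 0.0141
```

>>> servo_tool --steps '[0,0,0,0,0.02,0,218,0,0,0,0,0.04,0,218,0,0,0,0,0.04,0,218]'

```text
clock: 17.15
ee_pos: [0.5602, 0.2172, 0.0716]
tool_rot: [0.706, -0.706, 0.032, -0.032]
contact_force: [-0.0, -1.8, 5.3]
width: 0.0143
```

>>> servo_tool --steps '[0,0,0,0,0.02,0.02,218,0,0,0,0,0.04,0.03,218,0,0,0,0,0.04,0.03,218]'

```text
clock: 17.52
ee_pos: [0.5601, 0.2176, 0.0716]
tool_rot: [-0.706, 0.706, -0.032, 0.032]
contact_force: [1.0, -1.7, 2.1]
width: 0.0138
```

>>> servo_tool --steps '[0,0,0,0,0.02,0,218,0,0,0,0,0.04,0,218,0,0,0,0,0.04,0,218]'

```text
clock: 17.9
ee_pos: [0.5601, 0.2176, 0.0716]
tool_rot: [-0.706, 0.707, -0.032, 0.032]
contact_force: [0.6, -2.5, 2.3]
width: 0.0137
```

>>> servo_tool --steps '[0,0,0,0,0.02,0,218,0,0,0,0,0.04,0,218,0,0,0,0,0.04,0,218]'

```text
clock: 18.27
ee_pos: [0.56, 0.2176, 0.0716]
tool_rot: [-0.706, 0.707, -0.032, 0.032]
contact_force: [1.3, -4.7, 3.0]
width: 0.0139
```

Short-fence contact is building at 4–5 N. Now the long fence.

>>> servo_tool --steps '[0,0,0,0.05,0,0,218,0,0,0,0.1,-0.01,0,218,0,0,0,0.15,-0.01,0,218,0,0,0,0.2,-0.02,0,218,0,0,0,0.25,-0.02,0,218,0,0,0,0.25,-0.02,0,218]'

```text
clock: 19.02
ee_pos: [0.5609, 0.2175, 0.0716]
tool_rot: [-0.706, 0.707, -0.033, 0.031]
contact_force: [-2.1, -6.3, 6.2]
width: 0.0136
```

>>> servo_tool --steps '[0,0,0,0.02,0,0,218,0,0,0,0.05,0,0,218,0,0,0,0.05,0,0,218]'

```text
clock: 19.4
ee_pos: [0.5613, 0.2175, 0.0716]
tool_rot: [-0.706, 0.707, -0.033, 0.031]
contact_force: [-4.0, -5.9, 6.0]
width: 0.0138
```

>>> servo_tool --steps '[0,0,0,0.02,0,0,218,0,0,0,0.04,0,0,218,0,0,0,0.04,0,0,218]'

```text
clock: 19.77
ee_pos: [0.5617, 0.2175, 0.0716]
tool_rot: [-0.706, 0.707, -0.034, 0.031]
contact_force: [-3.2, -5.8, 6.9]
width: 0.0137
```

>>> servo_tool --steps '[0,0,0,0.02,0,0,218,0,0,0,0.04,0,0,218,0,0,0,0.04,0,0,218]'

```text
clock: 20.15
ee_pos: [0.562, 0.2175, 0.0716]
tool_rot: [-0.706, 0.707, -0.033, 0.031]
contact_force: [-3.5, -4.7, 7.1]
width: 0.0137
```

```bash
python3 look.py 5; python3 gaps.py wrist5.npz 67; python3 -c "
import cv2
f=cv2.imread('pics/wrist5.png');cv2.imwrite('pics/w5c.png',cv2.resize(f[110:260,180:420],None,fx=3.3,fy=3.3))
f=cv2.imread('pics/scene5.png');cv2.imwrite('pics/s5c.png',cv2.resize(f[110:230,280:420],None,fx=5,fy=5))"
```

```text
20.3 ee [562.04 217.44  71.58] F [-3.54 -5.87  6.18] M [-1.206  0.558 -0.02 ] w 0.013509839001773393
yaw -5.215491008689585 to -5.26: [ 0.06413216 -0.2209433  -0.04466599]
carrier n 8355 zmed 64.2636872201699
front edge (slope,Y) (np.float64(0.02740684553080961), np.float64(317.14487447775247), 17) right edge (slope,X) (np.float64(-0.5506553487806567), np.float64(573.8531213075443), 11) left (np.float64(0.6935628825448847), np.float64(506.527081384308), 11)
fence n 12568 63.609657060778844
short face Y (np.float64(-2.254014278257689), np.float64(314.3805439104874), 20) long face X (np.float64(-0.20013476095741567), np.float64(573.1540853602859), 11) yaw2: outer (np.float64(-0.029931227364062316), np.float64(327.3398847496731), 20) (np.float64(-0.35509784566932334), np.float64(586.3929393967508), 11)
```

View pics/w5c.png

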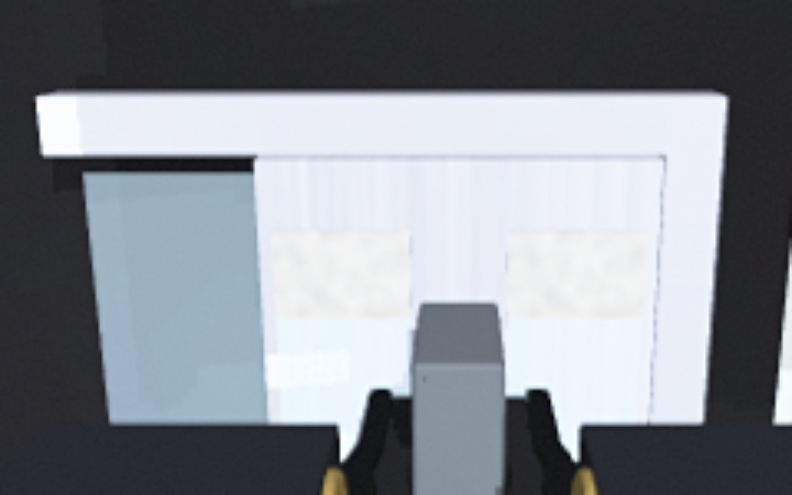

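View pics/s5c.png

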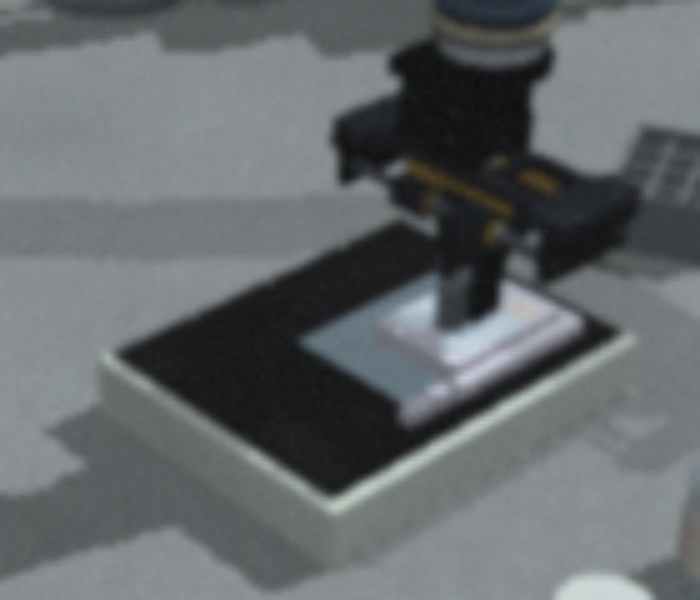

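The front edge is flush with the short fence, and a hairline gap remains at the long fence (crop (660,280)). Continuing in x and easing the downward load a little.

>>> servo_tool --steps '[0,0,0,0.02,0,0.02,218,0,0,0,0.04,0,0.03,218,0,0,0,0.06,0,0.03,218,0,0,0,0.06,0,0.03,218]'

```text
clock: 20.8
ee_pos: [0.5625, 0.2174, 0.0716]
tool_rot: [-0.706, 0.707, -0.034, 0.031]
contact_force: [-2.9, -4.8, 4.5]
width: 0.0139
```

>>> servo_tool --steps '[0,0,0,0.02,0,0,218,0,0,0,0.04,0,0,218,0,0,0,0.06,0,0,218,0,0,0,0.06,0,0,218]'

```text
clock: 21.3
ee_pos: [0.563, 0.2173, 0.0716]
tool_rot: [-0.706, 0.707, -0.034, 0.031]
contact_force: [-3.0, -4.6, 4.8]
width: 0.0136
```

>>> servo_tool --steps '[0,0,0,0.02,0,0,218,0,0,0,0.04,0,0,218,0,0,0,0.05,0,0,218,0,0,0,0.05,0,0,218]'

```text
clock: 21.8
ee_pos: [0.5635, 0.2173, 0.0716]
tool_rot: [-0.706, 0.707, -0.034, 0.031]
contact_force: [-3.3, -6.3, 5.3]
width: 0.0134
```

>>> servo_tool --steps '[0,0,0,0.02,0,0,218,0,0,0,0.04,0,0,218,0,0,0,0.05,0,0,218,0,0,0,0.05,0,0,218]'

```text
clock: 22.3
ee_pos: [0.5635, 0.2173, 0.0716]
tool_rot: [-0.706, 0.707, -0.034, 0.03]
contact_force: [-5.6, -5.5, 5.8]
width: 0.0137
```

>>> servo_tool --steps '[0,0,0,0.02,0,0,218,0,0,0,0.04,0,0,218,0,0,0,0.05,0,0,218,0,0,0,0.05,0,0,218]'

```text
clock: 22.8
ee_pos: [0.5636, 0.2173, 0.0716]
tool_rot: [-0.706, 0.707, -0.034, 0.03]
contact_force: [-4.7, -4.9, 7.6]
width: 0.0137
```

>>> servo_tool --steps '[0,0,0,0.02,0,0,218,0,0,0,0.04,0,0,218,0,0,0,0.05,0,0,218,0,0,0,0.05,0,0,218]'

```text
clock: 23.3
ee_pos: [0.5636, 0.2173, 0.0716]
tool_rot: [-0.706, 0.707, -0.035, 0.029]
contact_force: [-7.0, -6.1, 8.5]
width: 0.0138
```

```bash
python3 look.py 6; python3 gaps.py wrist6.npz 67|head -2
```

```text
23.45 ee [563.53 217.32  71.63] F [-7.14 -5.37  8.77] M [-1.275  1.238 -0.027] w 0.013732523633819074
yaw -5.20387071420956 to -5.26: [ 0.08682076 -0.43481087 -0.05659681]
carrier n 8376 zmed 64.31834741851259
front edge (slope,Y) (np.float64(-0.009522439808256804), np.float64(317.13013675198226), 17) right edge (slope,X) (np.float64(-0.4397756804099747), np.float64(575.391439789912), 11) left (np.float64(0.4643081484457467), np.float64(508.0601439396455), 11)
```

Both fences are in contact: x stopped at 563.5 mm and y at 217.3 mm, against the seat estimate of (563.8, 217.05). The tool has pitched 0.43° under load. I'll counter that while building to about 10 N on each.

>>> servo_tool --steps '[0,-0.1,0,0.02,0.02,0.01,218,0,-0.2,0,0.04,0.04,0.02,218,0,-0.3,0,0.06,0.06,0.03,218,0,-0.4,0,0.08,0.08,0.03,218,0,-0.4,0,0.08,0.08,0.03,218]'

```text
clock: 24.08
ee_pos: [0.5636, 0.2173, 0.0716]
tool_rot: [-0.705, 0.707, -0.033, 0.031]
contact_force: [-8.5, -7.1, 9.0]
width: 0.0137
```

```bash
python3 look.py 7; python3 gaps.py wrist7.npz 67|head -2
```

```text
24.225 ee [563.55 217.31  71.57] F [-7.13 -6.58  8.43] M [-1.494  1.619 -0.002] w 0.013684533075429042
yaw -5.228508355681793 to -5.26: [ 0.15006793 -0.14876918 -0.03168287]
carrier n 8368 zmed 64.25485180060994
front edge (slope,Y) (np.float64(-0.020191438891056807), np.float64(317.13943802666785), 17) right edge (slope,X) (np.float64(-0.2834364021052006), np.float64(575.3761198798286), 11) left (np.float64(0.6692731688364715), np.float64(508.0131651384906), 11)
```

>>> servo_tool --steps '[0.05,-0.1,0,0.03,0.03,0.01,218,0.1,-0.2,0,0.06,0.06,0.02,218,0.1,-0.2,0,0.09,0.09,0.03,218,0.1,-0.2,0,0.12,0.11,0.04,218,0.1,-0.2,0,0.12,0.11,0.04,218]'

```text
clock: 24.85
ee_pos: [0.5636, 0.2173, 0.0716]
tool_rot: [-0.705, 0.707, -0.033, 0.032]
contact_force: [-8.7, -9.8, 9.6]
width: 0.0136
```

```bash
python3 look.py 8; python3 gaps.py wrist8.npz 67|head -2
```

```text
25.0 ee [563.6  217.28  71.58] F [-9.64 -9.27  9.  ] M [-1.879  2.056  0.008] w 0.014120313128469175
yaw -5.247336877877259 to -5.26: [ 0.14342818 -0.10952    -0.01279107]
carrier n 8359 zmed 64.2645555560997
front edge (slope,Y) (np.float64(-0.05242131236501108), np.float64(317.16564240338965), 17) right edge (slope,X) (np.float64(-0.3549478774494564), np.float64(575.3156130257868), 11) left (np.float64(0.5029609773976873), np.float64(508.0358940567303), 11)
```

>>> servo_tool --steps '[0.05,-0.1,0,0.03,0.01,0.02,218,0.1,-0.15,0,0.06,0.02,0.04,218,0.1,-0.15,0,0.1,0.04,0.06,218,0.1,-0.15,0,0.1,0.04,0.06,218,0.1,-0.15,0,0.1,0.04,0.06,218,0.1,-0.15,0,0.1,0.04,0.06,218]'

```text
clock: 25.75
ee_pos: [0.5636, 0.2173, 0.0716]
tool_rot: [-0.706, 0.707, -0.033, 0.032]
contact_force: [-9.8, -8.5, 7.9]
width: 0.0138
```

```bash
python3 look.py 9; python3 gaps.py wrist9.npz 67|head -2;  python3 -c "
import cv2
f=cv2.imread('pics/wrist9.png');cv2.imwrite('pics/w9c.png',cv2.resize(f[110:260,180:420],None,fx=3.3,fy=3.3))"
```

```text
25.9 ee [563.57 217.34  71.57] F [-10.65  -9.22   8.55] M [-1.992  2.306 -0.021] w 0.013895260759668585
yaw -5.242811546962187 to -5.26: [ 0.09287598 -0.08705161 -0.01725699]
carrier n 8377 zmed 64.27166379814636
front edge (slope,Y) (np.float64(-0.030223932247993635), np.float64(317.1690070773533), 17) right edge (slope,X) (np.float64(-0.5169282839019219), np.float64(575.3553946723292), 11) left (np.float64(0.5208125190022496), np.float64(508.07352676382624), 11)
```

View pics/w9c.png

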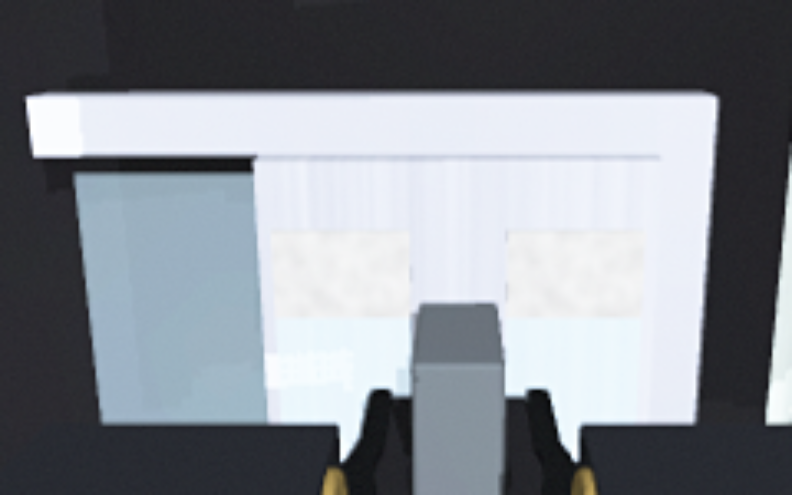

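View pics/top9.png

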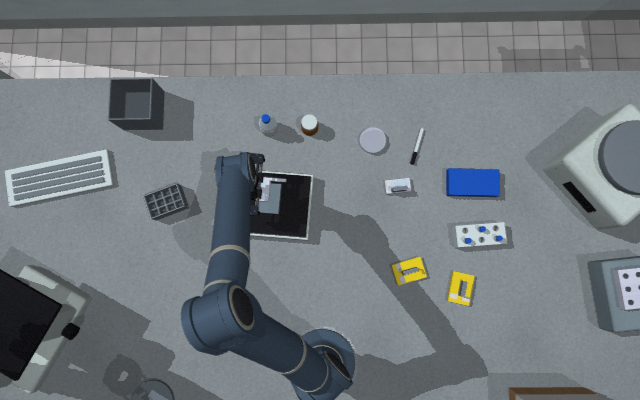

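Both gaps have closed: no dark line at the long fence (crop (655,290)) or the short one (row 157), and the bystanders haven't moved. A small final nudge, then hold to check it is steady.

>>> servo_tool --steps '[0,0,0,0.03,0.02,0,218,0,0,0,0.03,0.02,0,218,0,0,0,0.03,0.02,0,218,0,0,0,0.03,0.02,0,218,0,0,0,0.03,0.02,0,218,0,0,0,0.03,0.02,0,218]'

```text
clock: 26.65
ee_pos: [0.5636, 0.2174, 0.0716]
tool_rot: [-0.706, 0.707, -0.033, 0.032]
contact_force: [-10.9, -9.7, 9.4]
width: 0.0137
```

```bash
python3 - <<'E'
from station import *
import numpy as np
th=np.radians(-5.25);ex=np.array([np.cos(th),np.sin(th)]);ey=np.array([-ex[1],ex[0]])
A=[]
for i in range(14):
    get_image("wrist");s=observe();F=np.array(s["contact_force"]);A.append([F[:2]@ex,F[:2]@ey,F[2],s["width"]*1000,*(np.array(s["ee_pos"])*1000)])
A=np.array(A);print(s["clock"]);print(A[:7].mean(0).round(2));print(A[7:].mean(0).round(2));print(A.std(0).round(2))
E
```

```text
27.35
[-10.38 -10.24   8.67  13.75 563.58 217.34  71.59]
[-10.45 -10.33   9.22  13.79 563.58 217.33  71.58]
[0.37 0.43 0.63 0.16 0.01 0.02 0.01]
```

Steady at about 10.4 N and 10.3 N, with the pose constant. Handing in.

```bash
python3 -c "
from station import *
print(hand_in())"
```

```text
the job is handed in; nothing more can be done
None
```

I picked up the white two-slide carrier by its rib, set it softly on the imager's deck and slid it into the corner. I handed in at about 27 s, still holding it pressed against both fences.

**Push:** over the last 0.7 s the wrist read about 10.4 N towards the long fence and 10.3 N towards the short fence. These are wrist readings, so deck friction could make the true fence forces about 1 N lower. The downward load on the deck was about 12 N including the carrier's weight.

**Fit:** tool yaw was within about 0.02° of the measured imager yaw, and the tool stopped within 0.4 mm of the seat position from the cameras. In the last close-up, both gaps had closed. The wrist depth still read about 1 mm at the long fence, which I put down to edge and depth bias, since the carrier had stopped moving and the force was rising.

**Grip:** I closed only a little past contact (218 counts, about 1.4 mm), and nothing slipped. The rig gives no grip-force reading, so I couldn't confirm that the squeeze stayed under 25 N.

**Other objects:** in the top view the small carrier, both yellow look-alikes and the other bystanders were where they started.

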